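# Shut and lock the collection case with its quarter-turn fastener

## Robot

A 6-joint arm with a two-finger parallel gripper is mounted at the origin on the work surface; the furniture and walls round the work are solid. World frame = base frame: x ahead of the robot, y to its left, z up, the work surface at z = 0. Lengths are in m, angles in rad, forces in N, time in s.
With the tool pointing down it reaches from about 0.3 to 0.825 m from the base axis. Payload 5.4 kg.
Tool frame: the origin (TCP) lies between the finger pads; the fingertips stand 22 mm ahead of it and the grasp point (between the pads) lies 3 mm ahead of it (ctrl.tcp_to_tips is the distance from the TCP to the fingertips, in m); z points along the fingers, y is the line along which they close (so a half turn about z gives the same grasp; the last joint's range is limited). The gripper opens to 92 mm and grips with 3 to 60 N. Pads are 20 mm wide; open, the fingers measure 128 mm over their backs; the gripper's body (75 mm by 189 mm) begins 69 mm behind the grasp point.
Start: joints at [1.063, 0.158, 1.597, -0, 1.386, -0.21], TCP at [0.169, 0.55, 0.237] pointing down, gripper open.
Joint ranges: [-2.91, 2.91], [-0.94, 2.29], [0.18, 2.7], [-1.29, 4.43], [0.17, 2.64], [-3, 3]. Speed limits (rad/s): [2.57, 2.57, 3.14, 3.14, 3.14, 3.14].

## Interface

Orientations are given as a unit quaternion [x, y, z, w].
In Python, from station import readout, grab_frame, workorder, ctrl gives the robot as it stands. The module is installed in compiled form; this text tells all that it offers.
- The arm moves only by the tool move_arm, never from a script. Its argument "steps" is one flat list of numbers, 6 for each row, row after row: the shift along the tool's x, y, z in mm, then the turn, a rotation vector about the tool's x, y, z in degrees. A call has exactly 8 rows; each row shifts and turns the commanded pose from where the row before left it, along the tool's axes as they then stand; what a row does not reach is not made up. A row lasts 1/10 s, in which the tool goes at most 50 mm and 8.59 degrees, less where a joint would pass 70% of its speed; a pose out of reach is approached as far as the arm can. A call with a gripper value outside its range is refused whole. "hand" is the closure in counts, from 0 (fully open) to 255 (shut), set as the call begins (left out, the last holds). The fingers move at their own pace and stop on an object; "grip_force" is the grip in N (left out, the last holds). Time passes only in rows, so rows that do not move let the fingers close, or fill a call up. It gives the time, the measured TCP pose, the force, the opening and the grip force at its end, in the units of the state.
- readout.state(): the state, without advancing time (a new reading comes with each control period).
- grab_frame(name): name is "scene" or "side" or "wrist"; returns a dict with "pixels" (480x640x3 uint8, blue, green, red), "depth" (480x640 float32, m along the optical axis (not along the pixel's ray), 0 where there is no reading), "vertical_fov" (degrees; the focal length in pixels is half the picture's height over the tangent of half this angle, whatever the lens; pixels are square), "cx", "cy" (the principal point, pixels), "R" (3x3) and "t" (3): a world point X has camera coordinates R X + t; the wrist camera has in their place "tool_from_camera" (4x4, takes a point from camera to tool coordinates, whose origin is the TCP and whose axes are the flange's). Camera axes: x right, y down, z forward; pixel columns grow to the right and rows downward; lengths in m; the calibration is good to about 2 mm. A picture is of the moment at which its call begins: read the wrist's pose just before it.
- workorder.close_job(): hands the job in; it is judged then, once.
The state is a dict: "time": time; "joint_pos": joint angles; "qd": joint speeds; "joint_torque": joint torques, N m; "tool_pos": TCP position; "tool_rot": TCP orientation; "force": force on the tool from outside, world axes, zero at the start; "torque": the same for the moment, N m; "finger_gap": finger opening in m; "grip_force": force on a finger pad.
Only numpy, scipy, OpenCV 4.12 (cv2) and the standard library are available. Lean on these libraries where they do the work, as an engineer would, in place of code of your own. Each camera call takes 0.05 s, during which the arm holds its last target. There are 200 camera calls.

## Task

The green collection case is packed: swing its lid down until it is fully shut, then push the orange-winged quarter-turn fastener in against its spring and turn it a quarter turn clockwise until its cam catches, and let go. Push by feel, firmly enough to free the cam but without jamming the stud hard into the bottom of its socket, and leave the pink bottle, the pump bottle and the tape roll where they stand.

Things in the scene. Friction and masses are not known exactly. Their poses are not given: they have to be found in the camera images.
- case: green open-topped case, 170 x 230 x 100 mm (x, y, z), standing fast on the table with two cream tubes packed inside. Origin: centre of its underside; its x axis points away from the robot (from the lid's free edge to its hinge), z up
- lid (a joint): angle of the aluminium lid, rad: 0 = shut, growing as its free edge (robot's side) rises. Lid 174 x 234 x 8 mm; hinge axis along the case's y at case x = +85 mm, z = 100 mm; shut, its top is at z = 108 mm. The hinge has friction (0.4 N m), so the lid stays where it is left; 2 to 6 N on the pad pushes it down
- lid_pad (a point): top of a thin black rubber pad on the lid near its free edge, the place to push it shut; in the lid it lies 150 mm from the hinge axis, 75 mm to the case's +y side of the fastener, 9 mm above the hinge axis when shut
- lid_hinge (a point): point on the hinge axis, mid-length; its axes are those of the case, tilted with the lid
- press (a joint): how far the fastener's head is pushed in, m: 0 = fully out, about 3 N of spring there, 7 N at 14 mm. It must go in 5 to 13.5 mm before it can turn: how deep differs each time and is not measured; 0.6 mm deeper is a hard stop. 9 to 13 N of hand force rests on the stop without jamming. Caught, it springs back to between 0 and 4.5 mm in; let go part-way it stays 5 mm or deeper, uncaught
- turn (a joint): angle of the fastener in rad, growing clockwise seen from above: about 0 = open (the wing points along the case's x axis, to the red mark), 1.57 = locked (wing along the case's y axis, between the green marks). Unless pushed in it can rattle by only about 0.09 either way; end stop at 1.63
- wing (a point): middle of the orange wing, on the turning axis (case x = -45 mm, y = 0). Wing 38 mm long (this point's x), 12 mm thick (its y), 26 mm high (13 mm above and below this point). Below it a black round skirt 42 mm across, its top 13 mm under this point and, fully out, 21 mm above the lid; fingertips straddling the wing can push on it. The grip force may be 25 N
- socket: aluminium receptacle inside the case under the fastener, 36 x 36 mm, hidden when the lid is shut; origin at its foot, 5 mm above the table, on the turning axis. The stud must never load it with more than 12 N
- pink_bottle: pink shampoo bottle, 50 x 75 x 228 mm, loose bystander; origin at the centre of its underside
- pump_bottle: white lotion bottle with a black pump, 70 x 70 x 200 mm, loose bystander; origin at the centre of its underside
- tape_roll: roll of brown packing tape lying flat, 96 mm across, 48 mm high, loose bystander; origin at the centre of its underside

How it is judged:
On the way:
1. the lid is shut while the fastener is still open (value of joint lid below 0.03 rad and value of joint turn below 0.3 rad), for 0.2 s.
At the end, for the whole second after the job is handed in: the lid is shut (within 0.03 rad), the fastener stands at its quarter turn (more than 1.45 rad) and its head has sprung back to less than 4.8 mm in, which only a caught cam does, and it is at rest (value of joint lid below 0.03 rad and value of joint turn above 1.45 rad and value of joint press below 0.0048 m and velocity of joint turn between -0.1 and 0.1 rad/s); the robot touches nothing.
It fails at once if the stud is forced against its socket with more than 12 N (contact force between anything else and socket above 12 N).
It fails at once if the pink bottle, the pump bottle or the tape roll is pushed more than 20 mm or tipped (distance of any of pink_bottle, pump_bottle, tape_roll from where it was at the start of the episode above 0.02 m or angle between any of pink_bottle, pump_bottle, tape_roll's own z axis and vertical above 0.35 rad).
It also fails if it takes over 64 s, if anything falls off the work surface, if the arm or the gripper's body presses on something with over 40 N, if the wrist force passes 120 N, or if a joint passes its speed limit or range.

## Working session

There is one attempt and no reset: what is moved stays moved. The work goes in short steps, Python scripts to look and compute and a tool call to move; the robot and the scene stay as the last step left them, time stands still between calls to the robot, and variables do not carry over. Pictures are saved under pics/ and viewed, at most 10 in all, crops included, and the job is handed in when it is done.

Besides the shell and the picture viewer there is one more tool, called as a command line: name --argument value ..., lists and objects as JSON in quotes. move_arm: Moves the arm, as the interface text tells. Its arguments: {"type":"object","properties":{"steps":{"type":"array","items":{"type":"number"}},"hand":{"type":"number"},"grip_force":{"type":"number"}},"required":["steps"]}

```bash
mkdir -p pics; cat > h.py <<'E'
import numpy as np, cv2
from station import readout, grab_frame, workorder, ctrl
from scipy.spatial.transform import Rotation as Ro
def world(f,s=None):
    h,w=f["depth"].shape; fl=h/2/np.tan(np.radians(f["vertical_fov"])/2)
    v,u=np.mgrid[:h,:w]; d=f["depth"]
    P=np.stack([(u-f["cx"])/fl*d,(v-f["cy"])/fl*d,d],-1)
    if "R" in f: return (P-f["t"])@np.array(f["R"])
    T=np.array(f["tool_from_camera"]); P=P@T[:3,:3].T+T[:3,3]
    return P@Ro.from_quat(s["tool_rot"]).as_matrix().T+s["tool_pos"]
E
python3 - <<'E'
from h import *
s=readout.state();print(s)
for n in("scene","side"):
    f=grab_frame(n);cv2.imwrite(f"pics/{n}0.png",f["pixels"]);np.save(n+"W.npy",world(f));np.save(n+"P.npy",f["pixels"])
    print(n,f["R"],f["t"],f["vertical_fov"])
E
```

```text
{'time': 0.0, 'joint_pos': array([ 1.06287770e+00,  1.59071258e-01,  1.59820743e+00,  2.29122255e-05,
        1.38620325e+00, -2.10105295e-01]), 'qd': array([ 0.00051406,  0.00053403, -0.00271603,  0.00072603,  0.0030143 ,
       -0.00010564]), 'joint_torque': array([-1.00660731e-03, -3.85560930e+01, -3.22111773e+01,  7.01007829e-02,
        3.78810894e-02, -1.57812137e-04]), 'tool_pos': array([0.16845086, 0.54916593, 0.23561883]), 'tool_rot': array([ 1.48359009e-01,  9.88933118e-01, -8.80463208e-04, -3.42442279e-04]), 'force': array([ 0.85737517,  0.25459629, -0.5593222 ]), 'torque': array([-0.060971  , -0.01962698, -0.00679685]), 'grip_force': 0.0, 'finger_gap': 0.09163736137291839}
scene [[ 0.57285446 -0.81951924  0.01503275]
 [-0.42971396 -0.31589235 -0.84590657]
 [ 0.69798544  0.47812157 -0.5331192 ]] [-0.3663853   0.35625781  0.77461306] 56.676991101210504
side [[ 0.89053761 -0.4544936   0.01945075]
 [-0.25262521 -0.52964879 -0.80972382]
 [ 0.37831636  0.71617576 -0.58648871]] [-0.56472816  0.24362616  0.74796539] 56.99512626020964
```

View pics/scene0.png

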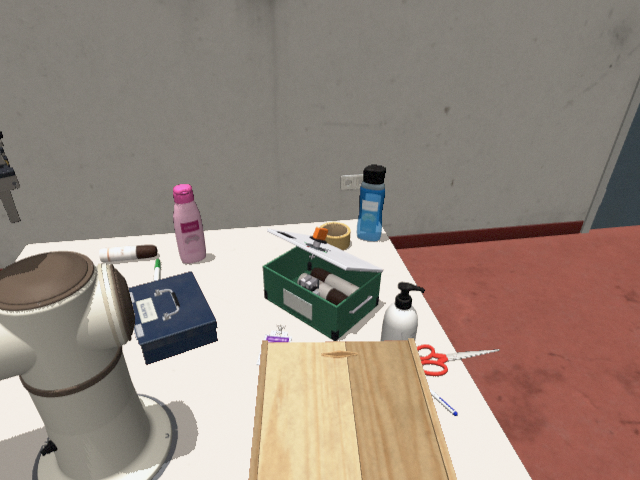

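View pics/side0.png

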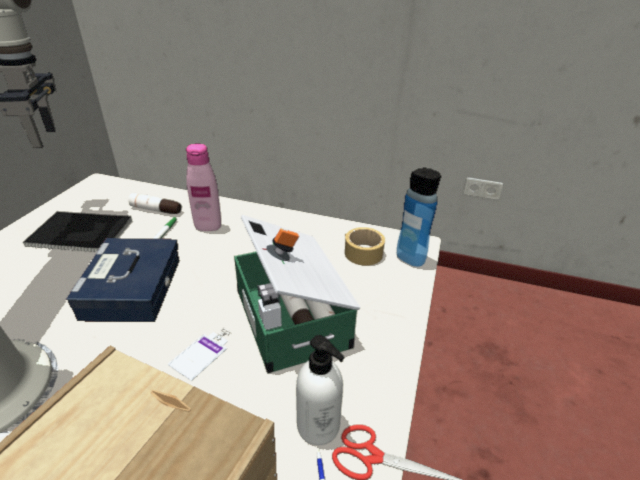

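Scene shows the case at about (322,290) with the lid tilted up and the orange wing at (319,234). In the side view the wing is at (287,239), the pad at (258,228) and the lid corners at (243,217) and (355,303). The pump bottle is to the right of the case, the pink bottle to the left and the tape behind it.

```bash
cat > m.py <<'E'
from h import *
from scipy.optimize import least_squares
for n in("side","scene"):
    W=np.load(n+"W.npy");P=np.load(n+"P.npy");hsv=cv2.cvtColor(P,cv2.COLOR_BGR2HSV)
    H,S,V=[hsv[...,i].astype(int) for i in range(3)]
    ok=np.isfinite(W).all(-1)&(W[...,0]>.3)&(W[...,0]<1.1)&(abs(W[...,1])<.6)
    g=ok&(H>60)&(H<90)&(S>120)&(W[...,2]>.012)&(W[...,2]<.103)
    k,lab,st,_=cv2.connectedComponentsWithStats(g.astype(np.uint8)); g=lab==1+st[1:,4].argmax()
    G=W[g]; r=cv2.minAreaRect((G[:,:2]*1000).astype(np.float32)); print(n,"green n",len(G),"zmax",np.percentile(G[:,2],99),"rect",r,cv2.boxPoints(r).round().tolist())
    o=ok&(H>4)&(H<14)&(S>200)&(V>150)&(W[...,2]>.1); print("orange",o.sum(),np.median(W[o],0),W[o].min(0),W[o].max(0))
    # lid plane
    c=G.mean(0); L=ok&(S<50)&(V>120)&(W[...,2]>.112)&(np.linalg.norm(W[...,:2]-c[:2],axis=-1)<.17)
    k,lab,st,_=cv2.connectedComponentsWithStats(L.astype(np.uint8)); L=lab==1+st[1:,4].argmax()
    Q=W[L];q=Q.mean(0);
    for _ in range(3):
        nn=np.linalg.svd(Q-Q.mean(0),full_matrices=False)[2][2]; q=Q.mean(0); Q=Q[abs((Q-q)@nn)<.004]
    nn*=np.sign(nn[2]); print("lid n",len(Q),q,nn,"ang",np.arccos(nn[2]),"yaw",np.arctan2(nn[1],nn[0]),"z",Q[:,2].min(),Q[:,2].max())
    for nm,m in(("pink",(H>150)&(H<178)&(S>60)),("tape",(H>14)&(H<28)&(S>90)&(W[...,0]>.75))):
        m=m&ok; print(nm,m.sum(),np.median(W[m],0) if m.any() else 0)
W=np.load("sideW.npy")
for u,v in((258,228),(243,217),(287,239),(320,400),(365,240),(322,350),(355,300),(205,200)): print(u,v,W[v,u].round(3))
E
python3 m.py
```

```text
side green n 20 zmax 0.017292419868152605 rect ((396.31451416015625, 367.1408996582031), (36.219512939453125, 6.117734909057617), 54.05143356323242) [[383.0, 354.0], [388.0, 351.0], [409.0, 380.0], [404.0, 384.0]]
  return _methods._mean(a, axis=axis, dtype=dtype,
  ret = um.true_divide(
Traceback (most recent call last):
  File "m.py", line 10, in <module>
    o=ok&(H>4)&(H<14)&(S>200)&(V>150)&(W[...,2]>.1); print("orange",o.sum(),np.median(W[o],0),W[o].min(0),W[o].max(0))
                                                                                              ~~~~~~~~^^^
ValueError: zero-size array to reduction operation minimum which has no identity
```

```bash
python3 - <<'E'
from h import *
for n,pts in(("side",((258,228),(243,217),(287,239),(280,330),(320,400),(365,240),(322,350),(330,290),(205,200))),("scene",((319,234),(300,300),(345,255)))):
    W=np.load(n+"W.npy");P=np.load(n+"P.npy");h=cv2.cvtColor(P,cv2.COLOR_BGR2HSV)
    for u,v in pts: print(n,u,v,W[v,u].round(3),h[v,u])
E
```

```text
side 258 228 [0.508 0.002 0.182] [90 14 36]
side 243 217 [0.491 0.035 0.193] [105   4 239]
side 287 239 [ 0.532 -0.079  0.201] [ 11 192 133]
side 280 330 [ 0.472 -0.182  0.099] [ 74 108 125]
side 320 400 [ 0.463 -0.343  0.119] [ 48   8 168]
side 365 240 [0.811 0.079 0.014] [ 17  82 106]
side 322 350 [ 0.473 -0.324  0.196] [109 128  16]
side 330 290 [ 0.575 -0.163  0.133] [110   3 235]
side 205 200 [0.478 0.297 0.096] [168  54 142]
scene 319 234 [ 0.524 -0.081  0.206] [ 11 215 127]
scene 300 300 [ 0.455 -0.079  0.062] [ 30  11 137]
scene 345 255 [ 0.579 -0.119  0.135] [105   2 226]
```

```bash
sed -i 's/(S>120)&(W\[...,2\]>.012)/(S>90)\&(V>25)\&(W[...,2]>.012)/; s/(S>200)&(V>150)/(S>140)\&(V>80)/; s/(S<50)&(V>120)/(S<25)\&(V>150)/; s/(S>60)),("tape"/(S>40)),("tape"/; s/(S>90)&(W\[...,0\]>.75)/(S>50)\&(W[...,0]>.75)/' m.py; python3 m.py|head -12
```

```text
side green n 3850 zmax 0.10124188369963576 rect ((538.3805541992188, -76.51805114746094), (231.64801025390625, 167.07086181640625), 84.17100524902344) [[444.0, -183.0], [610.0, -200.0], [633.0, 30.0], [467.0, 47.0]]
orange 270 [ 0.53023344 -0.07907179  0.20385792] [ 0.51025338 -0.08296685  0.1846637 ] [ 0.55200604 -0.06696666  0.22125416]
lid n 3850 [ 0.5423104  -0.11011355  0.15532902] [ 0.4954169  -0.05198461  0.86709843] ang 0.5214487116383018 yaw -0.10454844613677251 z 0.11202745191870582 0.19392511090516132
pink 2250 [0.47612454 0.30246181 0.12828849]
tape 1057 [0.79339539 0.03710343 0.03177056]
scene green n 4168 zmax 0.10044943109403219 rect ((539.0413208007812, -78.20234680175781), (231.7161407470703, 173.20513916015625), 84.5264892578125) [[442.0, -185.0], [614.0, -202.0], [636.0, 29.0], [464.0, 45.0]]
orange 142 [ 0.52900568 -0.08071439  0.20408704] [ 0.51172483 -0.08499521  0.1834156 ] [ 0.55709182 -0.07059879  0.22081343]
lid n 1092 [ 0.53248213 -0.09567343  0.1615678 ] [ 0.48717653 -0.04936839  0.87190699] ang 0.5117129844528213 yaw -0.10099098082153742 z 0.11212513313790017 0.19499335724659705
pink 1978 [0.46938957 0.30365196 0.12207899]
tape 528 [0.8085873  0.030028   0.03355949]
258 228 [0.508 0.002 0.182]
243 217 [0.491 0.035 0.193]
```

move_arm --steps '[0,0,-45,0,0,-5.6,0,0,-45,0,0,-5.6,-28,-37,-10,0,0,0,-28,-37,0,0,0,0,-28,-37,0,0,0,0,-28,-37,0,0,0,0,-28,-37,0,0,0,0,-28,-37,0,0,0,0]' --hand 255 --grip_force 20

```text
time: 0.9
tool_pos: [0.3135, 0.31, 0.3362]
tool_rot: [0.051, 0.999, -0.0, -0.0]
force: [0.9, 0.4, -0.1]
finger_gap: 0.0304
grip_force: 0.0
```

move_arm --steps '[-28,-36,0,0,0,0,-28,-36,0,0,0,0,-28,-36,0,0,0,0,-28,-36,0,0,0,0,-28,-36,0,0,0,0,-28,-36,0,0,0,0,-28,-36,0,0,0,0,-28,-36,0,0,0,0]'

```text
time: 1.7
tool_pos: [0.5071, 0.0005, 0.3362]
tool_rot: [0.051, 0.999, 0.0, -0.0]
force: [0.7, 0.6, 0.6]
finger_gap: 0.0004
grip_force: 0.0
```

move_arm --steps '[0,0,38,0,0,0,0,0,38,0,0,0,0,0,34,0,0,0,0,0,10,0,0,0,4,0,8,0,0,0,4,0,8,0,0,0,3,0,7,0,0,0,3,0,7,0,0,0]'

```text
time: 2.5
tool_pos: [0.4931, 0.0037, 0.1874]
tool_rot: [0.051, 0.999, -0.0, 0.001]
force: [0.5, -0.7, 1.1]
finger_gap: 0.0005
grip_force: 0.5
```

move_arm --steps '[3,0,7,0,0,0,2,0,7,0,0,0,2,0,7,0,0,0,2,0,7,0,0,0,1,0,7,0,0,0,1,0,7,0,0,0,0,0,0,0,0,0,0,0,0,0,0,0]'

```text
time: 3.3
tool_pos: [0.4817, 0.0049, 0.1444]
tool_rot: [0.051, 0.999, 0.0, -0.0]
force: [0.2, 0.3, 0.5]
finger_gap: 0.0004
grip_force: 0.0
```

move_arm --steps '[0,0,4,0,0,0,0,0,4,0,0,0,0,0,3,0,0,0,0,0,1,0,0,0,0,0,0,0,0,0,0,0,0,0,0,0,0,0,0,0,0,0,0,0,0,0,0,0]'

```text
time: 4.1
tool_pos: [0.4818, 0.0048, 0.1327]
tool_rot: [0.051, 0.999, -0.0, 0.0]
force: [-0.9, -0.0, 1.2]
finger_gap: 0.0004
grip_force: 0.0
```

```bash
python3 - <<'E'
from h import *
f=grab_frame("side");cv2.imwrite("pics/side1.png",cv2.resize(f["pixels"][120:400,160:480],None,fx=2,fy=2));print(readout.state()["force"],readout.state()["tool_pos"],readout.state()["joint_pos"])
E
```

```text
[-0.66943182 -0.4187973   0.52619526] [0.48177582 0.00485942 0.13269663] [-2.41443208e-01  2.49843047e-02  1.95609325e+00  4.76034039e-05
  1.16034622e+00 -1.70989349e+00]
```

View pics/side1.png

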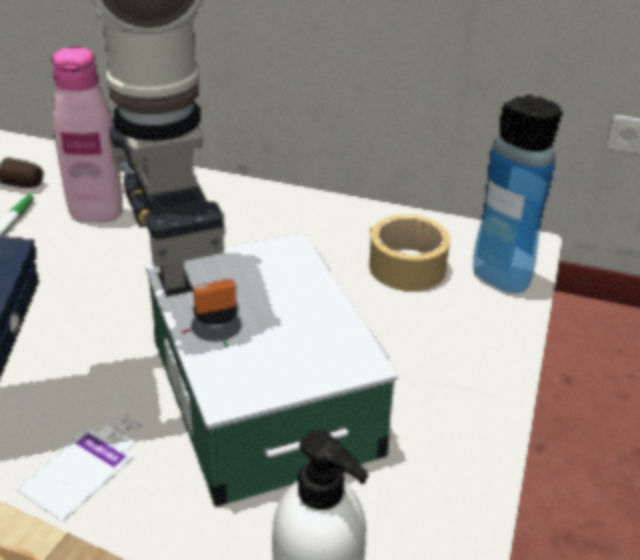

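The lid is nearly shut, with the wing at crop (216,297) and the bottles undisturbed. I'll press on until the force rises.

move_arm --steps '[0,0,1,0,0,0,0,0,1,0,0,0,0,0,0.5,0,0,0,0,0,0,0,0,0,0,0,0,0,0,0,0,0,0,0,0,0,0,0,0,0,0,0,0,0,0,0,0,0]'

```text
time: 4.95
tool_pos: [0.4818, 0.0049, 0.1303]
tool_rot: [0.051, 0.999, -0.0, 0.0]
force: [-2.2, -0.1, 4.4]
finger_gap: 0.0005
grip_force: 2.4
```

move_arm --steps '[0,0,0.7,0,0,0,0,0,0.7,0,0,0,0,0,0.6,0,0,0,0,0,0,0,0,0,0,0,0,0,0,0,0,0,0,0,0,0,0,0,0,0,0,0,0,0,0,0,0,0]'

```text
time: 5.75
tool_pos: [0.4819, 0.0049, 0.1301]
tool_rot: [0.051, 0.999, -0.0, -0.0]
force: [-8.1, 2.0, 18.0]
finger_gap: 0.0004
grip_force: 9.2
```

move_arm --steps '[0,0,-30,0,0,0,0,0,-40,0,0,0,0,0,-40,0,0,0,-7,-26,0,0,0,0,-7,-26,0,0,0,0,-6,-24,0,0,0,0,0,0,0,0,0,0,0,0,0,0,0,0]' --hand 120

```text
time: 6.55
tool_pos: [0.4935, -0.0726, 0.2374]
tool_rot: [0.052, 0.999, 0.0, -0.0]
force: [-0.2, 0.5, -0.4]
finger_gap: 0.0488
grip_force: 0.0
```

```bash
cat > w.py <<'E'
from h import *
import sys
s=readout.state();f=grab_frame("wrist");W=world(f,s);P=f["pixels"];h=cv2.cvtColor(P,cv2.COLOR_BGR2HSV).astype(int)
cv2.imwrite("pics/%s.png"%sys.argv[1],P)
o=(h[...,0]>4)&(h[...,0]<16)&(h[...,1]>140)&(h[...,2]>80)&(W[...,2]>.12)
Q=W[o];print(s["tool_pos"],s["force"],s["finger_gap"],o.sum(),"z90",np.percentile(Q[:,2],90))
T=Q[Q[:,2]>np.percentile(Q[:,2],90)-.004];r=cv2.minAreaRect((T[:,:2]*1000).astype(np.float32));print(r)
l=(W[...,2]>.1)&(W[...,2]<.115)&(h[...,1]<25)&(h[...,2]>120);print("lid z",np.percentile(W[l][:,2],[5,50,95]))
E
python3 w.py wrist1
```

```text
[ 0.4935494  -0.07257147  0.23743841] [-0.17345532  0.46261238 -0.40064012] 0.048838650310033205 1168 z90 0.1561372043741723
((470.8103332519531, -67.48595428466797), (11.919453620910645, 88.81121063232422), 83.85780334472656)
lid z [0.10737058 0.10850632 0.10965039]
```

View pics/wrist1.png

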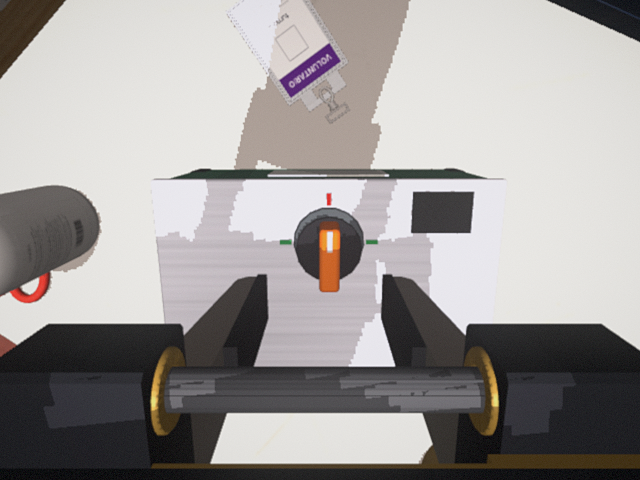

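Wrist view: lid level and shut (z 0.1085), wing at pixel (330,258) along case x, red mark at (329,199), and the fingers straddle it. Next I'll refine the wing centre, leaving out stray pixels.

```bash
sed -i 's/(W\[...,2\]>.12)/(W[...,2]>.12)\&(W[...,2]<.165)\&(abs(W[...,0]-.494)<.03)\&(abs(W[...,1]+.073)<.03)/' w.py; sed -i 's/^T=.*minArea/T=Q[Q[:,2]>.152];print("mean",T.mean(0),(T.min(0)+T.max(0))\/2);r=cv2.minArea/' w.py; python3 w.py wrist2
```

```text
[ 0.49356416 -0.07209283  0.23755217] [-0.6440968   0.2476529   0.31105912] 0.048468981699855695 1176 z90 0.15609990526163942
mean [ 0.49802091 -0.07042567  0.15521182] [ 0.49651362 -0.07018188  0.15489853]
((496.6268005371094, -70.040771484375), (11.390726089477539, 38.015811920166016), 83.95195770263672)
lid z [0.10738387 0.10854095 0.1096931 ]
```

move_arm --steps '[-2,2,24,0,0,0,0,0,30,0,0,0,0,0,20,0,0,0,0,0,10,0,0,0,0,0,0,0,0,0,0,0,0,0,0,0,0,0,0,0,0,0,0,0,0,0,0,0]'

```text
time: 7.45
tool_pos: [0.4968, -0.0713, 0.1553]
tool_rot: [0.051, 0.999, -0.0, 0.001]
force: [-0.2, 0.2, -0.3]
finger_gap: 0.0486
grip_force: 0.0
```

move_arm --steps '[0,0,0,0,0,0,0,0,0,0,0,0,0,0,0,0,0,0,0,0,0,0,0,0,0,0,0,0,0,0,0,0,0,0,0,0,0,0,0,0,0,0,0,0,0,0,0,0]' --hand 255 --grip_force 25

```text
time: 8.25
tool_pos: [0.4961, -0.0702, 0.1541]
tool_rot: [0.051, 0.999, 0.001, 0.0]
force: [0.5, 5.3, 1.6]
finger_gap: 0.0116
grip_force: 25.0
```

move_arm --steps '[0,0.6,1,0,0,0,0,0,1,0,0,0,0,0,1,0,0,0,0,0,1,0,0,0,0,0,1,0,0,0,0,0,0,0,0,0,0,0,0,0,0,0,0,0,0,0,0,0]'

```text
time: 9.05
tool_pos: [0.4961, -0.0702, 0.1492]
tool_rot: [0.051, 0.999, 0.0, -0.0]
force: [-1.4, 5.4, 4.8]
finger_gap: 0.0118
grip_force: 25.0
```

move_arm --steps '[0,0,0.5,0,0,0,0,0,0.5,0,0,0,0,0,0,0,0,0,0,0,0,0,0,0,0,0,0,0,0,0,0,0,0,0,0,0,0,0,0,0,0,0,0,0,0,0,0,0]'

```text
time: 9.85
tool_pos: [0.4961, -0.0702, 0.1483]
tool_rot: [0.051, 0.999, 0.0, 0.0]
force: [-0.8, 4.8, 4.6]
finger_gap: 0.0115
grip_force: 25.0
```

move_arm --steps '[0,0,0.5,0,0,0,0,0,0.5,0,0,0,0,0,0,0,0,0,0,0,0,0,0,0,0,0,0,0,0,0,0,0,0,0,0,0,0,0,0,0,0,0,0,0,0,0,0,0]'

```text
time: 10.65
tool_pos: [0.4961, -0.0702, 0.1473]
tool_rot: [0.051, 0.999, 0.0, 0.0]
force: [-1.5, 6.1, 5.1]
finger_gap: 0.012
grip_force: 25.0
```

```bash
python3 -c "
from h import *
s=readout.state();print(s['force'],s['torque'],s['tool_pos'],s['joint_pos'])"
```

```text
[-1.45201225  6.08685086  5.09810425] [0.99150143 0.2311684  0.0331564 ] [ 0.49614077 -0.07017388  0.14731474] [-3.82441879e-01  5.60546317e-02  1.89225913e+00  5.34300503e-04
  1.19344528e+00 -1.85111640e+00]
```

move_arm --steps '[0,0,0.5,0,0,0,0,0,0.5,0,0,0,0,0,0,0,0,0,0,0,0,0,0,0,0,0,0,0,0,0,0,0,0,0,0,0,0,0,0,0,0,0,0,0,0,0,0,0]'

```text
time: 11.45
tool_pos: [0.4961, -0.0702, 0.1464]
tool_rot: [0.051, 0.999, 0.0, -0.0]
force: [-1.6, 4.8, 5.0]
finger_gap: 0.012
grip_force: 25.0
```

move_arm --steps '[0,0,0.5,0,0,0,0,0,0.5,0,0,0,0,0,0,0,0,0,0,0,0,0,0,0,0,0,0,0,0,0,0,0,0,0,0,0,0,0,0,0,0,0,0,0,0,0,0,0]'

```text
time: 12.25
tool_pos: [0.4962, -0.0702, 0.1456]
tool_rot: [0.051, 0.999, 0.0, 0.0]
force: [-2.6, 6.0, 6.4]
finger_gap: 0.0116
grip_force: 25.0
```

move_arm --steps '[0,0,0.3,0,0,0,0,0,0.3,0,0,0,0,0,0,0,0,0,0,0,0,0,0,0,0,0,0,0,0,0,0,0,0,0,0,0,0,0,0,0,0,0,0,0,0,0,0,0]'

```text
time: 13.05
tool_pos: [0.4962, -0.0702, 0.1454]
tool_rot: [0.051, 0.999, 0.0, 0.0]
force: [-3.9, 5.3, 9.8]
finger_gap: 0.0114
grip_force: 25.0
```

move_arm --steps '[0,0,0.1,0,0,3,0,0,0,0,0,4,0,0,0,0,0,4,0,0,0,0,0,4,0,0,0,0,0,4,0,0,0,0,0,4,0,0,0,0,0,0,0,0,0,0,0,0]'

```text
time: 13.85
tool_pos: [0.4963, -0.0699, 0.1454]
tool_rot: [0.249, 0.968, 0.001, 0.0]
force: [-3.3, 7.2, 10.4]
finger_gap: 0.0121
grip_force: 25.0
```

```bash
python3 -c "
from h import *
s=readout.state();print(s['force'],s['torque'],s['tool_pos'],s['joint_pos'][5],Ro.from_quat(s['tool_rot']).as_matrix()[:2,1])
f=grab_frame('wrist');cv2.imwrite('pics/w3.png',f['pixels'])"
```

```text
[-3.32315347  7.24974218 10.44021928] [1.32844469 0.58083963 0.01202489] [ 0.49632374 -0.06989258  0.14539651] -1.4496210054625716 [0.48272871 0.87576926]
```

View pics/w3.png

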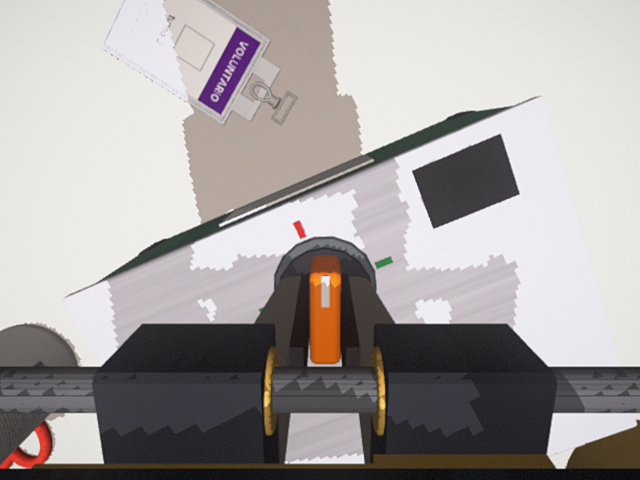

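The wing is turning with the fingers: it stays aligned with the gripper at (325,310), while the red mark is now off-axis at (299,229). I'll keep turning.

move_arm --steps '[0,0,0,0,0,5,0,0,0,0,0,5,0,0,0,0,0,5,0,0,0,0,0,5,0,0,0,0,0,5,0,0,0,0,0,5,0,0,0,0,0,5,0,0,0,0,0,0]'

```text
time: 14.7
tool_pos: [0.4966, -0.0696, 0.1454]
tool_rot: [0.53, 0.848, 0.001, 0.0]
force: [-0.5, 8.8, 10.3]
finger_gap: 0.012
grip_force: 25.0
```

move_arm --steps '[0,0,0,0,0,5,0,0,0,0,0,5,0,0,0,0,0,5,0,0,0,0,0,5,0,0,0,0,0,5,0,0,0,0,0,5,0,0,0,0,0,2,0,0,0,0,0,0]'

```text
time: 15.5
tool_pos: [0.497, -0.0695, 0.1455]
tool_rot: [0.743, 0.67, 0.001, 0.0]
force: [0.1, 8.8, 9.0]
finger_gap: 0.0119
grip_force: 25.0
```

```bash
python3 -c "
from h import *
s=readout.state();y=Ro.from_quat(s['tool_rot']).as_matrix()[:2,1];print(s['force'],s['torque'],s['tool_pos'],np.degrees(np.arctan2(y[1],y[0])))"
```

```text
[0.12764893 8.84089385 9.01023668] [ 1.62595645  0.13828996 -0.0416994 ] [ 0.49703845 -0.06947445  0.14548193] -5.914172229881326
```

move_arm --steps '[0,0,0,0,0,1,0,0,0,0,0,0.7,0,0,-1,0,0,0,0,0,-1,0,0,0,0,0,-1,0,0,0,0,0,-1,0,0,0,0,0,0,0,0,0,0,0,0,0,0,0]'

```text
time: 16.3
tool_pos: [0.497, -0.0695, 0.1489]
tool_rot: [0.752, 0.659, 0.002, 0.0]
force: [1.7, 8.5, 4.2]
finger_gap: 0.0122
grip_force: 25.0
```

move_arm --steps '[0,0,-0.5,0,0,0,0,0,-0.5,0,0,0,0,0,0,0,0,0,0,0,0,0,0,0,0,0,0,0,0,0,0,0,0,0,0,0,0,0,0,0,0,0,0,0,0,0,0,0]'

```text
time: 17.1
tool_pos: [0.497, -0.0695, 0.1499]
tool_rot: [0.752, 0.659, 0.002, 0.0]
force: [1.7, 7.9, 5.1]
finger_gap: 0.012
grip_force: 25.0
```

move_arm --steps '[0,0,0,0,0,0,0,0,0,0,0,0,0,0,0,0,0,0,0,0,0,0,0,0,0,0,0,0,0,0,0,0,0,0,0,0,0,0,0,0,0,0,0,0,0,0,0,0]' --hand 120

```text
time: 17.9
tool_pos: [0.4959, -0.0703, 0.149]
tool_rot: [0.752, 0.659, -0.0, -0.0]
force: [1.1, -0.1, 0.9]
finger_gap: 0.0486
grip_force: 0.0
```

move_arm --steps '[0,0,-10,0,0,0,0,0,-20,0,0,0,0,0,-25,0,0,0,0,0,-25,0,0,0,0,0,0,0,0,0,0,0,0,0,0,0,0,0,0,0,0,0,0,0,0,0,0,0]'

```text
time: 18.7
tool_pos: [0.4953, -0.0701, 0.2279]
tool_rot: [0.752, 0.659, -0.001, -0.001]
force: [-0.3, 0.7, 0.9]
finger_gap: 0.0486
grip_force: 0.0
```

```bash
python3 w.py w4
```

```text
[ 0.4953236  -0.07010163  0.22793131] [-0.25930908  0.70329719  0.91652451] 0.048614009284891964 1299 z90 0.15622685113449408
mean [ 0.49708101 -0.07124846  0.15532413] [ 0.49724362 -0.06965584  0.15512126]
((497.2182312011719, -69.73483276367188), (37.38994216918945, 11.314613342285156), 83.19892883300781)
lid z [0.10736017 0.10855116 0.10969567]
```

View pics/w4.png

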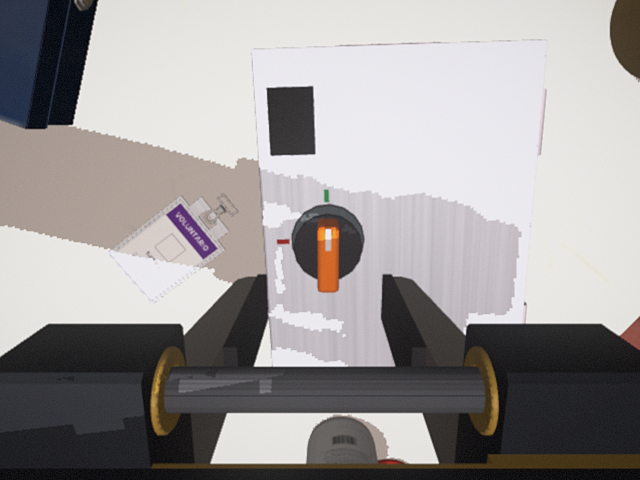

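The wing at (328,258) points to the green mark at (326,195). Its top is back at 0.156 m, the fully-out height, so the cam has caught. The lid is flat and the fingers are clear, so I'm handing in.

```bash
python3 -c "
from h import *
print(workorder.close_job())"
```

```text
the job is handed in; nothing more can be done
None
```

I shut the lid and turned the fastener its quarter turn. Before hand-in the wrist camera showed the head sprung back to full height with the fingers clear; the job is handed in, but no verdict came back.

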